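# Hang the monitor perch on its slotted stand

## Robot

A 7-joint arm with a two-finger parallel gripper is mounted at the origin on the work surface. World frame = base frame: x ahead of the robot, y to its left, z up, the work surface at z = 0. Lengths are in m, angles in rad, forces in N, time in s.
With the tool pointing down it reaches from about 0.425 to 0.875 m from the base axis. Payload 4.7 kg.
Tool frame: the origin (TCP) lies between the finger pads; the fingertips stand env.tcp_to_tips ahead of it and the grasp point (between the pads) lies 2 mm behind it (env.tcp_to_tips is the distance from the TCP to the fingertips, in m); z points along the fingers, y is the line along which they close (so a half turn about z gives the same grasp; the last joint's range is limited). The gripper opens to 87 mm and grips with 3 to 60 N. Pads are 19 mm wide; open, the fingers measure 117 mm over their backs; the gripper's body (75 mm by 190 mm) begins 51 mm behind the grasp point.
Start: joints at [-1.133, 0.321, -0.07, 1.45, 0.023, 1.371, -0.057], TCP at [0.267, 0.593, 0.24] pointing down, gripper open.
Joint ranges: [-2.86, 2.86], [-0.3, 2.09], [-1.38, 1.24], [0.06, 2.45], [-1.56, 4.7], [0.09, 2.05], [-2.69, 2.69]. Speed limits (rad/s): [2.57, 2.57, 3.14, 3.14, 3.14, 3.14, 3.14].

## Interface

Orientations are given as a unit quaternion [w, x, y, z].
In Python, from rig import env gives the robot as it stands. The module is installed in compiled form; this text tells all that it offers.
- The arm moves only by the tool jog_arm, never from a script. Its argument "commands" is text: rows parted by semicolons, each of 5 numbers parted by spaces: the opening in per cent of the stroke, from 0 (shut) to 100 (fully open), then the shift along the tool's x, y, z in mm, then the turn about the tool's z in rad. A call has exactly 5 rows; each row is the pose to reach, as a shift and turn from the pose commanded when the call began, along the tool's axes at that moment; what a row does not reach only later rows make up. A row lasts 1/10 s, in which the tool goes at most 50 mm and 8.59 degrees, less where a joint would pass 70% of its speed; a pose out of reach is approached as far as the arm can. A call with a gripper value outside its range is refused whole. The fingers move at their own pace and stop on an object; the grip force is fixed at half the most. Time passes only in rows, so rows that repeat a pose let the fingers close, or fill a call up. It gives the time, the measured TCP pose, the force, the opening and the grip force at its end, in the units of the state.
- env.state(): the state, without advancing time (a new reading comes with each control period).
- env.camera(name): name is "scene" or "top" or "wrist"; returns a dict with "frame" (480x640x3 uint8, red, green, blue), "fx", "fy", "cx", "cy" (pixels), "k1" (the pictures are not rectified: a ray, as slopes to the right and down, at radius r is drawn at 1 + k1 r^2 times it, then the intrinsics apply), "camera_from_world" (4x4, takes a point from world to camera coordinates); the wrist camera has in their place "T_tool_cam" (4x4, takes a point from camera to tool coordinates, whose origin is the TCP and whose axes are the flange's). Camera axes: x right, y down, z forward; pixel columns grow to the right and rows downward; lengths in m; the calibration is good to about 2 mm. A picture is of the moment at which its call begins: read the wrist's pose just before it. There is no depth.
- env.hand_in(): hands the job in; it is judged then, once.
The state is a dict: "time_s": time; "joint_positions": joint angles; "joint_vel": joint speeds; "tau": joint torques, N m; "tcp_pos": TCP position; "tool_rot": TCP orientation; "ft_force": force on the tool from outside, world axes, zero at the start; "ft_torque": the same for the moment, N m; "grip_width": finger opening in m; "gripper_force": force on a finger pad.
Only numpy, scipy, OpenCV 4.12 (cv2) and the standard library are available. Lean on these libraries where they do the work, as an engineer would, in place of code of your own. Each camera call takes 0.05 s, during which the arm holds its last target. There are 200 camera calls.

## Task

The little aluminium perch for the baby monitor lies on its back on the dresser: stand it up on its tray on the dresser and let go of it. Then take it again by its top tab, hook both its claws into the slots of the two uprights, and press it down until it is fully home and the spring catch has snapped out over its catch bar; let go and leave it hanging there. Leave the monitor, bottle, tin and elephant where they are.

Things in the scene. Friction and masses are not known exactly. Their poses are not given: they have to be found in the camera images.
- stand: Fixed stand: wooden base (x -60 to 70, y +-85, 15 mm thick), two grey steel upright channels 30 mm wide, 142 mm high, centred at y = +-42 mm, open gap of 54 mm between. Origin on the dresser, midway between the uprights, under their front face (plane x = 0). z up; +x from the front to the back. The bracket comes from the -x side, which roughly faces the robot.
- slot_left (a point): Middle of the slot in the +y upright, on the front face, 111 mm high. Each upright has one slot on its centre line: 13 mm wide, from 90 to 132 mm height, through the 6 mm thick front web; behind the web it is open for 30 mm.
- slot_right (a point): The same for the slot in the -y upright.
- catch (a joint): Spring catch on a cross member between the uprights (x 14 to 30, height 80 to 106 mm): round nose, diameter 12, 34 mm long along y, axis at height 93.8, 4.5 mm proud of the front face. Value in m: 0 = sprung out, 0.006 = pushed in (+x). Spring: 9 N at 0, plus 1000 N/m. To press the catch bar past it takes some 5 to 12 N down besides the weight; home is a hard stop.
- bracket: Loose aluminium perch, 0.3 kg. Frame as in use: z up, +x where the claws point; origin: middle of the lower edge of the back face (plane x = 0; underside z = 0). Back frame x -8 to 0, y +-50: bars at z 0-14 and 86-100, straps at y +-42. Lies at first on its back (heel and claws, origin 16 mm up), z level and away from the robot, tray upright on the robot's side to 116 mm. Mass centre x -20, z 46.
- tray_end (a point): Middle of the tray's free end (bracket x -100, y 0, z 4). The tray is a flat tongue 100 mm long (x -100 to 0), 56 mm wide, 8 mm thick (z 0 to 8). The bracket stands by itself on its tray.
- heel (a point): Lower rear edge of the heel block (bracket x 16, y 0, z 0); the block is x 0 to 16, y +-18, z 0 to 14. Lying, the bracket stands up by a quarter turn about this edge, the tray coming down towards the robot. Hung, the heel is between the uprights.
- tab_top (a point): Middle of the grip tab's top edge (bracket x -4, y 0, z 160). The tab is 50 mm wide (y), 8 mm thick (x -8 to 0), z 100 to 160: above the uprights when hung.
- claw_left (a point): Lower tip of the +y claw (bracket x 12, y 42, z 38). Claws are 8 mm thick in y: neck x 0 to 8, z 60 to 70; tooth x 8 to 16, z 38 to 70, hanging down behind the neck. They pass into the slots while the bracket's origin is 52 to 62 mm high, until the back face meets the uprights' front.
- claw_right (a point): The same on the -y claw.
- catch_bar (a point): Middle of the bracket's catch bar: round, diameter 8 mm, along y between the straps, at bracket x -4, z 55. Pressing down, it meets the catch with the bracket's origin about 47 mm high, passes it at 38, and is home at 30 (necks on the slots' lower edges). Home: bracket origin at x 0, y 0, z 30 mm in the stand's frame, axes parallel.
- monitor: Loose baby-monitor parent unit, white, 120 mm wide, 75 mm high (antenna to 109 mm). Origin at the centre of its underside.
- bottle: Loose pale pink push-dispenser bottle, 60 mm in diameter, 168 mm high. Origin at the centre of its underside.
- tin: Loose empty aluminium tin, open at the top, 80 mm in diameter, 50 mm high. Origin at the centre of its underside.
- elephant: Loose white ceramic elephant, about 135 mm long (trunk to -x), 99 mm high. Origin on its underside between the legs.

How it is judged:
By the outcome, as a careful person would: the job done as asked, in the order asked, and still so for the second after the job is handed in, with the robot touching nothing.
It also fails if it takes over 69 s, if anything falls off the work surface, if the arm or the gripper's body presses on something with over 40 N, if the wrist force passes 120 N, or if a joint passes its speed limit or range.

## Working session

There is one attempt and no reset: what is moved stays moved. The work goes in short steps, Python scripts to look and compute and a tool call to move; the robot and the scene stay as the last step left them, time stands still between calls to the robot, and variables do not carry over. Pictures are saved under pics/ and viewed, at most 10 in all, crops included, and the job is handed in when it is done.

Besides the shell and the picture viewer there is one more tool, called after "Request:" as name(argument=value, ...) on one line, values as JSON. jog_arm: Moves the arm, as the interface text tells. Its arguments: {"type":"object","properties":{"commands":{"type":"string"}},"required":["commands"]}

```bash
mkdir -p pics; cat > h.py <<'E'
import numpy as np, cv2
from rig import env
from scipy.spatial.transform import Rotation as R
def snap(n,f):
    s=env.state(); c=env.camera(n); cv2.imwrite('pics/'+f,c['frame'][:,:,::-1]); return s,c
def rot(s):
    q=s['tool_rot']; return R.from_quat([q[1],q[2],q[3],q[0]]).as_matrix()
def cfw(s,c):
    if 'camera_from_world' in c: return np.array(c['camera_from_world'])
    T=np.eye(4);T[:3,:3]=rot(s);T[:3,3]=s['tcp_pos']; return np.linalg.inv(T@np.array(c['T_tool_cam']))
def K(c): return np.array([[c['fx'],0,c['cx']],[0,c['fy'],c['cy']],[0,0,1.]]),np.array([c['k1'],0,0,0.])
def proj(M,c,P):
    P=np.atleast_2d(P); k,d=K(c)
    return cv2.projectPoints(np.float64(P),cv2.Rodrigues(M[:3,:3])[0],M[:3,3],k,d)[0].reshape(-1,2)
def onz(M,c,uv,z):
    k,d=K(c); n=cv2.undistortPoints(np.float64(uv).reshape(-1,1,2),k,d).reshape(-1,2)
    o=-M[:3,:3].T@M[:3,3]; r=np.c_[n,np.ones(len(n))]@M[:3,:3]
    return o+r*((z-o[2])/r[:,2])[:,None]
E
python3 - <<'E'
from h import *
import pickle
d={}
for n in ['scene','top']:
    s,c=snap(n,n+'1.png'); d[n]=(s,c)
    M=cfw(s,c); print(n,np.round(M,3).tolist(),c['fx'],c['cx'],c['cy'],c['k1'])
pickle.dump(d,open('d.pkl','wb'))
print({k:np.round(v,3).tolist() for k,v in s.items()},env.tcp_to_tips)
E
```

```text
scene [[-0.109, 0.994, -0.007, 0.063], [0.719, 0.074, -0.691, -0.371], [-0.686, -0.08, -0.723, 1.776], [0.0, 0.0, 0.0, 1.0]] 489.83622170603115 314.8032783370722 236.55191690660993 -0.11076638190622397
top [[0.002, -0.999, 0.036, -0.018], [-0.99, -0.007, -0.139, 0.614], [0.139, -0.035, -0.99, 0.95], [0.0, 0.0, 0.0, 1.0]] 473.45867362490407 316.14140323788024 239.98682235214775 -0.1248413274947586
{'time_s': 0.05, 'joint_positions': [-1.133, 0.322, -0.07, 1.452, 0.023, 1.371, -0.057], 'joint_vel': [-0.002, -0.0, -0.0, 0.0, -0.001, 0.001, 0.001], 'tau': [0.0, -49.299, -0.406, -31.37, -0.064, 0.04, 0.0], 'tcp_pos': [0.267, 0.592, 0.238], 'tool_rot': [-0.0, 0.21, 0.978, -0.001], 'ft_force': [0.075, -0.239, 0.484], 'ft_torque': [-0.053, -0.007, 0.018], 'gripper_force': 0.0, 'grip_width': 0.087} 0.017
```

View pics/scene1.png

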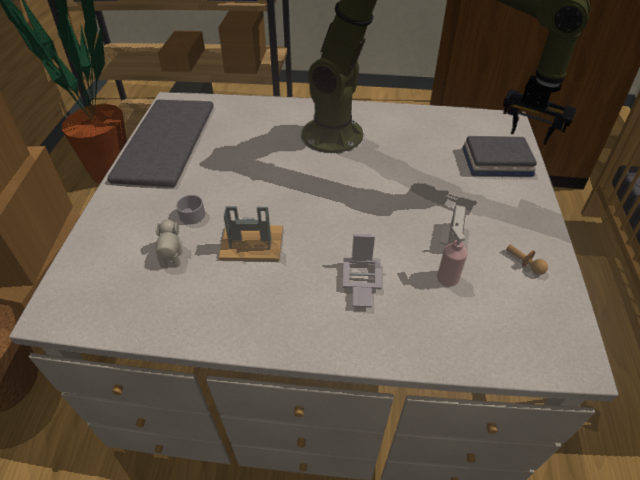

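View pics/top1.png

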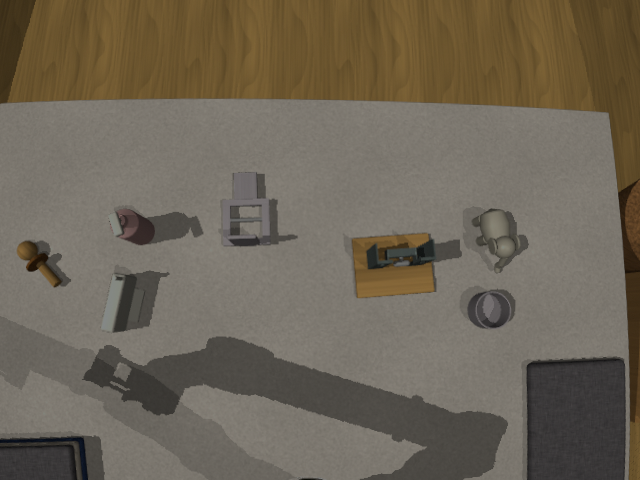

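The scene view shows the bracket at about (362,272) and the stand at (250,235). In the top view the bracket is at (246,210) and the stand base's corners are near (352,239), (429,233), (434,291) and (357,297). Next I'll enlarge both to measure them.

```bash
python3 - <<'E'
import cv2,numpy as np
t=cv2.imread('pics/top1.png');s=cv2.imread('pics/scene1.png')
f=lambda i,x,y:cv2.resize(i[y:y+75,x:x+100],(400,300),interpolation=cv2.INTER_CUBIC)
a=np.vstack([np.hstack([f(t,200,170),f(t,345,228)]),np.hstack([f(s,312,232),f(s,205,195)])])
cv2.imwrite('pics/crop1.png',a)
E
```

```text
(no output)
```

View pics/crop1.png

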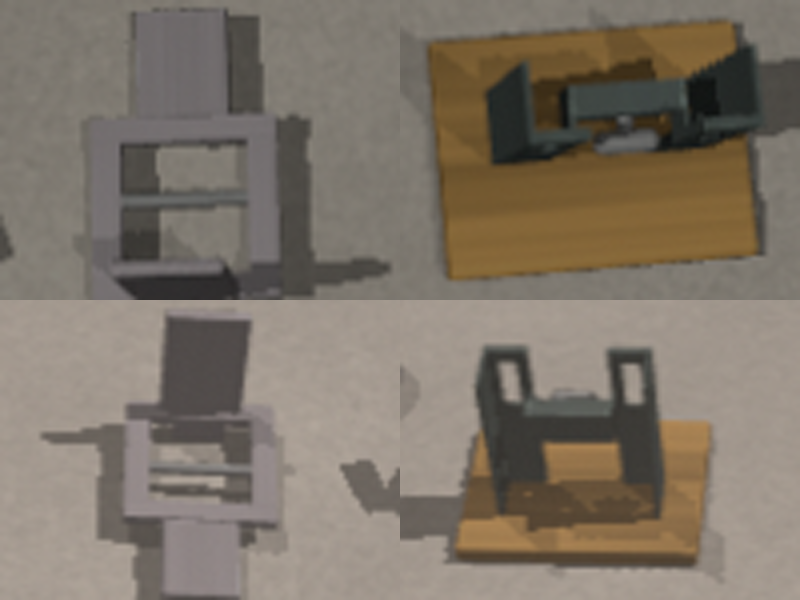

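The crop shows clear base corners, tab corners and the frame's far corners, in both views.

```bash
python3 - <<'E'
from h import *
import pickle
from scipy.optimize import least_squares
d=pickle.load(open('d.pkl','rb')); s,c=d['top'];M=cfw(s,c); s2,c2=d['scene'];M2=cfw(s2,c2)
def T(p,P): 
    a=p[2]; return np.c_[p[0]+P[:,0]*np.cos(a)-P[:,1]*np.sin(a),p[1]+P[:,0]*np.sin(a)+P[:,1]*np.cos(a),P[:,2]]
def fit(P1,u1,P2,u2,p0):
    P1,P2=np.array(P1),np.array(P2)
    for w1,w2 in((1,0),(0,1),(1,1)):
        f=lambda p:np.r_[w1*(proj(M,c,T(p,P1))-u1).ravel(),w2*(proj(M2,c2,T(p,P2))-u2).ravel()]
        r=least_squares(f,p0); print(np.round(r.x,4),np.round(np.abs(r.fun).max(),2))
    return r.x
C=[[-.06,.085,.015],[.07,.085,.015],[.07,-.085,.015],[-.06,-.085,.015]]
# scene: uprights top front corners, base front/back corners
cr=lambda x,y:[205+(x-400)/4,195+(y-300)/4]
fit(C,[[357.5,297.2],[352.5,239],[428.7,233.5],[434.2,291.7]],[C[1],C[2],C[0]],[cr(696,553),cr(457,553),cr(711,423)],[.6,-.15,0])
# bracket planar: u = bracket z (away), v = bracket y ; world dir z_b=(cos,sin); y_b: y_b = z_b x x_b, x_b=(0,0,-1)
# z_b=(1,0,0): y_b=(1,0,0)x(0,0,-1)=(0,1,0)
B=[[.16,.025,.024],[.16,-.025,.024],[.1,.05,.024],[.1,-.05,.024]]
cb=lambda x,y:[312+x/4,232+(y-300)/4]
S=[[.1,.05,.024],[.1,-.05,.024],[0.004,.028,.116],[0.004,-.028,.116]]
fit(B,[[234,173],[256.7,173],[222.5,199.5],[269.5,199.5]],[S[0],S[1],S[2],S[3]],[cb(283,522),cb(124,515),cb(250,318),cb(165,315)],[.6,.15,0])
st=env.state();print(np.round(rot(st),3))
E
```

```text
[ 0.5596 -0.1844  0.0729] 1.0
[ 0.5625 -0.1826  0.0914] 0.79
[ 0.56   -0.1838  0.0767] 1.3
[0.604  0.1343 0.0227] 0.75
[0.6063 0.132  0.0677] 0.81
[0.6048 0.1329 0.037 ] 1.52
[[-0.912  0.411 -0.001]
 [ 0.411  0.912 -0.002]
 [-0.    -0.002 -1.   ]]
```

Request:
jog_arm(commands="100 -42 -14 0 0;100 -84 -28 0 0;100 -126 -43 0 0;100 -168 -57 0 0;100 -210 -72 0 0")

```text
time_s: 0.6
tcp_pos: [0.4301, 0.439, 0.2391]
tool_rot: [-0.0, 0.21, 0.978, -0.0]
ft_force: [0.9, 0.6, -0.1]
grip_width: 0.087
gripper_force: 0.0
```

Request:
jog_arm(commands="100 -42 -14 0 0;100 -84 -28 0 0;100 -126 -43 0 0;100 -168 -57 0 0;100 -210 -72 0 0")

```text
time_s: 1.1
tcp_pos: [0.5918, 0.2872, 0.2391]
tool_rot: [-0.0, 0.21, 0.978, -0.0]
ft_force: [0.6, 0.6, 0.2]
grip_width: 0.0871
gripper_force: 0.0
```

Request:
jog_arm(commands="100 -45 -15 0 -0.1;100 -90 -30 0 -0.2;100 -135 -45 0 -0.3;100 -180 -60 0 -0.4;100 -209 -71 0 -0.453")

```text
time_s: 1.6
tcp_pos: [0.7541, 0.1335, 0.2383]
tool_rot: [-0.0, -0.014, 1.0, -0.001]
ft_force: [-0.7, 0.6, 0.3]
grip_width: 0.087
gripper_force: 0.0
```

```bash
cat >> h.py <<'E'
def go(s,p,yaw):
    "shift (mm, tool axes) and turn to bring TCP to world p with tool x at world yaw (deg)"
    r=rot(s); a=np.degrees(np.arctan2(r[1,0],r[0,0])); t=(a-yaw+180)%360-180
    print('t',round(s['time_s'],2),'tcp',np.round(s['tcp_pos'],4),'yaw',round(a,2),'F',np.round(s['ft_force'],1),'w',round(s['grip_width'],4))
    print('shift',np.round(1000*r.T@(np.array(p)-s['tcp_pos']),1),'turn',round(np.radians(t),3))
E
python3 - <<'E'
from h import *
import pickle
s,c=snap('wrist','w1.png'); pickle.dump((s,c),open('w1.pkl','wb')); go(s,[.752,.138,.022],181.7)
E
```

```text
t 1.6 tcp [0.7541 0.1335 0.2383] yaw -178.34 F [-0.7  0.6  0.3] w 0.087
shift [  1.8   5.  216.2] turn -0.001
```

View pics/w1.png

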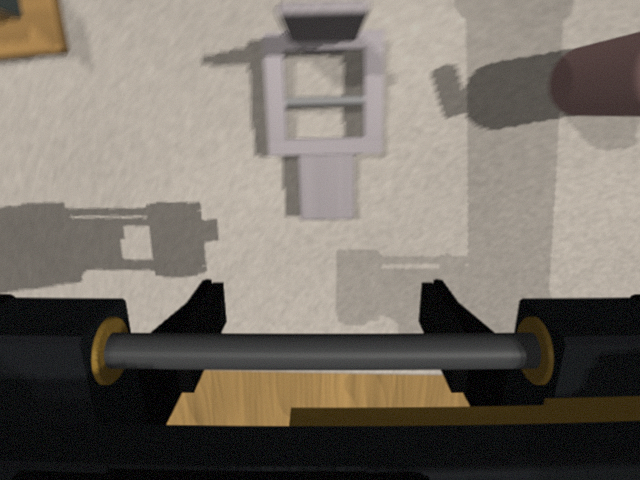

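The wrist view shows the tab end at (302,219)–(357,218) and the frame's top-bar corners at (262,154) and (386,155).

```bash
python3 - <<'E'
from h import *
import pickle
s,c=pickle.load(open('w1.pkl','rb'));M=cfw(s,c)
p=onz(M,c,[[302,219],[357,218],[262,154],[386,155]],.024);print(np.round(p,4))
for k in(0,2):
    v=p[k+1]-p[k];print(np.hypot(*v[:2]),np.degrees(np.arctan2(v[1],v[0])),p[k:k+2].mean(0))
E
```

```text
[[0.7669 0.1158 0.024 ]
 [0.7644 0.1665 0.024 ]
 [0.7087 0.0795 0.024 ]
 [0.7063 0.1891 0.024 ]]
0.050803483236242133 92.77186660724041 [0.76566932 0.14115424 0.024     ]
0.10960182485564332 91.22829638446865 [0.70750599 0.13431722 0.024     ]
```

Request:
jog_arm(commands="100 1 3 45 0;100 2 6 90 0;100 2 6 135 0;100 2 6 180 0;100 2 6 216 0")

```text
time_s: 2.15
tcp_pos: [0.7481, 0.144, 0.0197]
tool_rot: [-0.002, -0.015, 1.0, -0.0]
ft_force: [0.0, 0.9, -0.5]
grip_width: 0.087
gripper_force: 0.0
```

Request:
jog_arm(commands="0 0 0 0 0;0 0 0 0 0;0 0 0 0 0;0 0 0 0 0;0 0 0 0 0")

```text
time_s: 2.65
tcp_pos: [0.7503, 0.1436, 0.024]
tool_rot: [0.0, -0.015, 1.0, -0.0]
ft_force: [0.4, -1.1, -0.2]
grip_width: 0.0549
gripper_force: 0.4
```

Request:
jog_arm(commands="0 0 0 0 0;0 0 0 0 0;0 0 0 0 0;0 0 0 0 0;0 0 0 0 0")

```text
time_s: 3.15
tcp_pos: [0.7504, 0.1433, 0.0238]
tool_rot: [0.0, -0.014, 1.0, -0.0]
ft_force: [1.1, -1.6, 0.6]
grip_width: 0.0499
gripper_force: 29.7
```

```bash
python3 - <<'E'
from h import *
s=env.state(); go(s,[.752,.139,.022],181.7); print(s['gripper_force'])
# arc: heel edge pivot; grip point (bracket) 
p=np.array(s['tcp_pos'])
heel=.6055; 
x0=p[0]-heel; z0=.026; 
for a in np.radians(np.arange(10,91,10)):
    x=x0*np.cos(a)-z0*np.sin(a); z=x0*np.sin(a)+z0*np.cos(a)
    print(round(np.degrees(a)),'toolx',round(-(x-x0)*1e3,1),'toolz',round(-(z-z0)*1e3,1))
E
```

```text
t 3.15 tcp [0.7504 0.1433 0.0238] yaw -178.34 F [ 1.1 -1.6  0.6] w 0.0499
shift [-1.4 -4.3  1.9] turn -0.001
29.733459949493408
10 toolx 6.7 toolz -24.8
20 toolx 17.6 toolz -48.0
30 toolx 32.4 toolz -69.0
40 toolx 50.6 toolz -87.1
50 toolx 71.7 toolz -101.7
60 toolx 95.0 toolz -112.5
70 toolx 119.8 toolz -119.1
80 toolx 145.4 toolz -121.3
90 toolx 170.9 toolz -118.9
```

Request:
jog_arm(commands="0 2 0 -10 0;0 4 0 -20 0;0 7 0 -30 0;0 11 0 -39 0;0 15 0 -48 0")

```text
time_s: 3.65
tcp_pos: [0.7346, 0.1437, 0.0725]
tool_rot: [0.0, -0.015, 1.0, 0.0]
ft_force: [0.0, -0.2, -2.4]
grip_width: 0.0497
gripper_force: 30.0
```

Request:
jog_arm(commands="0 6 0 -11 0;0 14 0 -22 0;0 22 0 -32 0;0 31 0 -40 0;0 41 0 -48 0")

```text
time_s: 4.15
tcp_pos: [0.6933, 0.1422, 0.1203]
tool_rot: [0.0, -0.015, 1.0, 0.0]
ft_force: [0.2, 0.2, -4.0]
grip_width: 0.0495
gripper_force: 30.0
```

Request:
jog_arm(commands="0 11 0 -7 0;0 22 0 -12 0;0 33 0 -17 0;0 45 0 -21 0;0 57 0 -26 0")

```text
time_s: 4.65
tcp_pos: [0.6359, 0.1404, 0.1456]
tool_rot: [-0.0, -0.015, 1.0, -0.0]
ft_force: [-0.2, 0.8, -3.3]
grip_width: 0.0496
gripper_force: 30.0
```

Request:
jog_arm(commands="0 12 0 -2 0;0 24 0 -3 0;0 34 0 -3 0;0 43 0 -3 0;0 50 0 -3 0")

```text
time_s: 5.15
tcp_pos: [0.5863, 0.139, 0.1485]
tool_rot: [-0.0, -0.015, 1.0, 0.0]
ft_force: [-0.3, -0.4, -3.5]
grip_width: 0.0496
gripper_force: 30.0
```

```bash
python3 - <<'E'
from h import *
s,c=snap('scene','s2.png'); go(s,[.585,.139,.149],181.7); s,c2=snap('top','t2.png')
f=lambda i,x,y:cv2.resize(i[y:y+120,x:x+100,::-1],(400,480),interpolation=cv2.INTER_CUBIC)
cv2.imwrite('pics/c2.png',np.hstack([f(c['frame'],310,180),f(c2['frame'],195,160)]))
E
```

```text
t 5.15 tcp [0.5863 0.139  0.1485] yaw -178.32 F [-0.3 -0.4 -3.5] w 0.0496
shift [ 1.3  0.  -0.5] turn -0.0
```

View pics/c2.png

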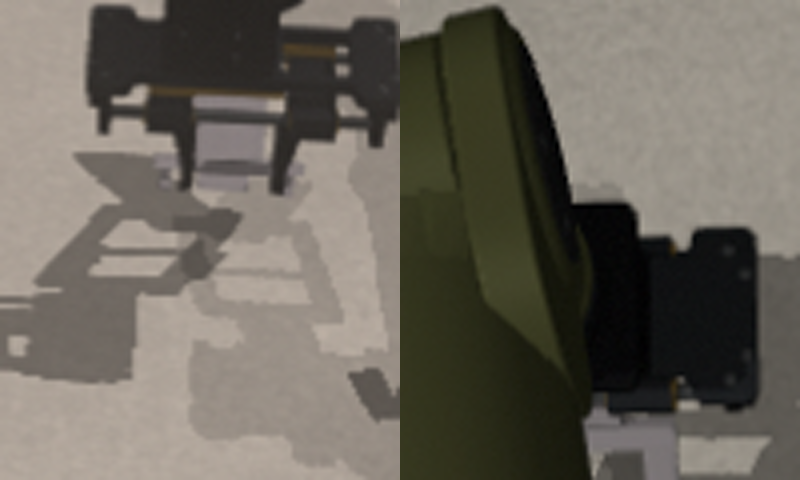

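The crop shows the tab between the fingers at (230,130), with the frame still reaching towards the robot (top view (640,450)). The whole weight is on the wrist, so the bracket was carried up without fully turning. I'll work out its tilt.

```bash
python3 - <<'E'
from h import *
import pickle
d=pickle.load(open('d.pkl','rb')); s,c=d['scene'];M=cfw(s,c);s2,c2=d['top'];M2=cfw(s2,c2)
g=np.array([.586,.139,.1445])
pts=np.array([[-4,25,160],[-8,50,100],[-8,50,86],[-4,42,55],[0,50,0],[-100,28,4],[-100,-28,4]])/1e3
for a in range(0,91,15):
    t=np.radians(a); # a=0 lying: x_b=-Z, z_b=+X ; a=90 upright: x_b=+X,z_b=+Z
    xb=np.array([np.sin(t),0,-np.cos(t)]);zb=np.array([np.cos(t),0,np.sin(t)]);yb=np.array([0,1,0])
    P=g+(pts-[-.004,0,.145])@np.array([xb,yb,zb])
    print(a,'minz',P[:,2].min().round(3),'scene crop',(4*(proj(M,c,P)-[310,180])).round().astype(int).tolist(),'top',(4*(proj(M2,c2,P)-[195,160])).round().astype(int)[[1,4,5]].tolist())
E
```

```text
0 minz 0.14 scene crop [[270, 185], [310, 119], [310, 104], [298, 77], [310, 29], [291, -85], [206, -90]] top [[52, 442], [49, 659], [56, 659]]
15 minz 0.103 scene crop [[270, 180], [308, 132], [308, 122], [295, 105], [304, 75], [286, -56], [204, -61]] top [[56, 443], [64, 644], [73, 703]]
30 minz 0.069 scene crop [[271, 174], [307, 148], [306, 143], [292, 137], [300, 126], [281, -14], [201, -20]] top [[61, 437], [78, 611], [90, 717]]
45 minz 0.039 scene crop [[271, 168], [305, 166], [304, 166], [289, 171], [295, 178], [275, 36], [197, 31]] top [[65, 426], [89, 564], [106, 705]]
60 minz 0.017 scene crop [[272, 162], [304, 183], [302, 189], [286, 205], [292, 231], [270, 93], [193, 88]] top [[69, 409], [98, 506], [120, 672]]
75 minz 0.003 scene crop [[272, 156], [303, 200], [301, 211], [285, 237], [289, 280], [265, 153], [188, 148]] top [[72, 389], [103, 441], [132, 621]]
90 minz -0.001 scene crop [[272, 152], [302, 215], [300, 230], [284, 265], [288, 324], [260, 214], [184, 209]] top [[73, 366], [106, 373], [141, 558]]
```

The crop matches a tilt of about 45° (frame edge-on at y≈166–178), so pad friction is holding the bracket. A few sharp upward jerks should swing it further towards hanging.

Request:
jog_arm(commands="0 0 0 -50 0;0 0 0 -50 0;0 0 0 -40 0;0 0 0 -30 0;0 0 0 -15 0")

```text
time_s: 5.75
tcp_pos: [0.5864, 0.1388, 0.1611]
tool_rot: [-0.001, -0.015, 1.0, -0.0]
ft_force: [-0.3, -0.3, -3.2]
grip_width: 0.05
gripper_force: 30.0
```

Request:
jog_arm(commands="0 0 0 -50 0;0 0 0 -50 0;0 0 0 -40 0;0 0 0 -30 0;0 0 0 -15 0")

```text
time_s: 6.25
tcp_pos: [0.5861, 0.1388, 0.1756]
tool_rot: [-0.001, -0.015, 1.0, -0.0]
ft_force: [0.3, 0.4, -4.4]
grip_width: 0.0497
gripper_force: 30.0
```

```bash
python3 - <<'E'
from h import *
s,c=snap('scene','s3.png'); go(s,[.585,.139,.149],181.7); s,c2=snap('wrist','w3.png')
cv2.imwrite('pics/c3.png',np.hstack([cv2.resize(c['frame'][170:290,310:410,::-1],(400,480),interpolation=cv2.INTER_CUBIC),cv2.resize(c2['frame'][:,:,::-1],(400,300)).repeat(1,0)[:480] if 0 else cv2.copyMakeBorder(cv2.resize(c2['frame'][:,:,::-1],(400,300)),0,180,0,0,0)]))
E
```

```text
t 6.25 tcp [0.5861 0.1388 0.1756] yaw -178.32 F [ 0.3  0.4 -4.4] w 0.0497
shift [ 1.   0.2 26.6] turn -0.0
```

View pics/c3.png

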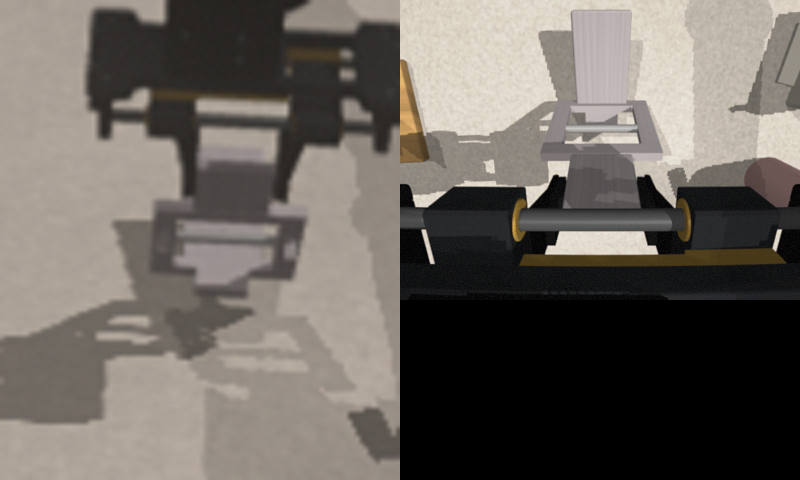

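The frame has swung well down to about 70° (catch bar at (590,128) in the wrist half), so the jerks work. I'll do two more.

Request:
jog_arm(commands="0 0 0 -50 0;0 0 0 -50 0;0 0 0 -40 0;0 0 0 -30 0;0 0 0 -15 0")

```text
time_s: 6.85
tcp_pos: [0.5862, 0.1389, 0.191]
tool_rot: [-0.001, -0.015, 1.0, -0.0]
ft_force: [0.7, -0.4, -3.3]
grip_width: 0.0496
gripper_force: 30.0
```

Request:
jog_arm(commands="0 0 0 -50 0;0 0 0 -50 0;0 0 0 -40 0;0 0 0 -30 0;0 0 0 -15 0")

```text
time_s: 7.35
tcp_pos: [0.5862, 0.1389, 0.2057]
tool_rot: [-0.001, -0.015, 1.0, -0.0]
ft_force: [-0.1, 0.3, -3.5]
grip_width: 0.0498
gripper_force: 30.0
```

```bash
python3 - <<'E'
from h import *
import pickle
s,c=snap('scene','s4.png'); go(s,[.585,.139,.149],181.7); s,c2=snap('wrist','w4.png')
pickle.dump((s,c2,c),open('w4.pkl','wb'))
cv2.imwrite('pics/c4.png',np.hstack([cv2.resize(c['frame'][160:280,310:410,::-1],(400,480),interpolation=cv2.INTER_CUBIC),cv2.copyMakeBorder(cv2.resize(c2['frame'][:,:,::-1],(400,300)),0,180,0,0,0)]))
M=cfw(s,c2);M1=cfw(s,c)
g=np.array(s['tcp_pos'])+[0,0,-.004]
pts=np.array([[-8,50,100],[-4,0,55],[-8,50,0],[-100,28,8],[-100,-28,8]])/1e3
for a in range(60,111,10):
    t=np.radians(a)
    xb=np.array([np.sin(t),0,-np.cos(t)]);zb=np.array([np.cos(t),0,np.sin(t)]);yb=np.array([0,1,0])
    P=g+(pts-[-.004,0,.145])@np.array([xb,yb,zb])
    print(a,'wrist',(proj(M,c2,P)*.625+[400,0]).round().astype(int).tolist(),'scene',(4*(proj(M1,c,P)-[310,160])).round().astype(int).tolist())
E
```

```text
t 7.35 tcp [0.5862 0.1389 0.2057] yaw -178.32 F [-0.1  0.3 -3.5] w 0.0498
shift [ 1.   0.2 56.7] turn -0.0
60 wrist [[666, 146], [602, 112], [650, 78], [642, -22], [570, -24]] scene [[311, 203], [230, 223], [299, 245], [276, 114], [196, 108]]
70 wrist [[664, 153], [602, 126], [647, 99], [637, 7], [574, 5]] scene [[310, 215], [229, 245], [297, 279], [272, 154], [193, 149]]
80 wrist [[662, 161], [601, 140], [644, 119], [632, 33], [576, 32]] scene [[310, 226], [227, 265], [296, 312], [269, 195], [190, 190]]
90 wrist [[661, 169], [601, 155], [642, 139], [629, 58], [578, 57]] scene [[310, 235], [226, 283], [295, 341], [266, 236], [187, 230]]
100 wrist [[660, 178], [600, 170], [641, 159], [627, 82], [579, 80]] scene [[309, 244], [226, 299], [295, 367], [264, 276], [184, 270]]
110 wrist [[659, 187], [600, 186], [640, 179], [625, 104], [579, 103]] scene [[310, 251], [225, 311], [295, 389], [262, 314], [182, 308]]
```

View pics/c4.png

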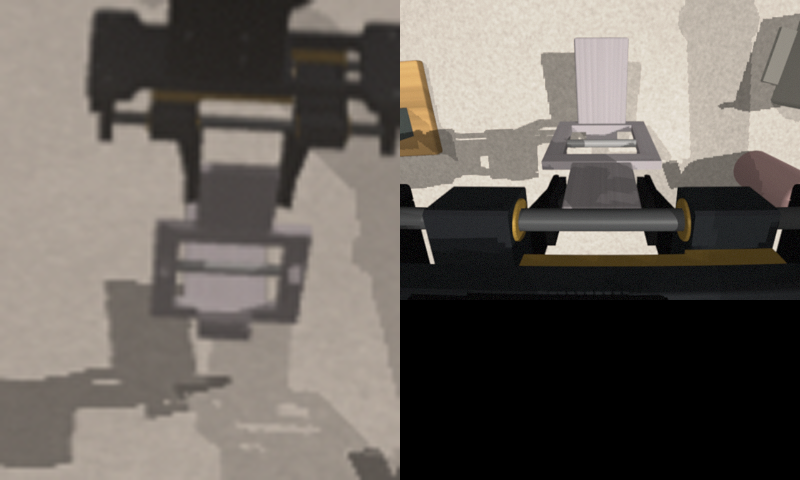

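Tray end at row 38 and catch bar at row 143 give a tilt of about 82°. I'll lower the bracket to heel contact and finish the arc on the dresser.

Request:
jog_arm(commands="0 0 0 15 0;0 0 0 30 0;0 0 0 45 0;0 0 0 52 0;0 0 0 56 0")

```text
time_s: 7.95
tcp_pos: [0.5872, 0.1389, 0.152]
tool_rot: [-0.0, -0.015, 1.0, -0.0]
ft_force: [-0.3, -0.8, 7.0]
grip_width: 0.0495
gripper_force: 30.0
```

Request:
jog_arm(commands="0 4 0 1 0;0 9 0 2 0;0 14 0 3 0;0 18 0 3 0;0 22 0 3 0")

```text
time_s: 8.45
tcp_pos: [0.5657, 0.1385, 0.151]
tool_rot: [0.001, -0.015, 1.0, 0.0]
ft_force: [0.4, -0.6, 4.0]
grip_width: 0.0495
gripper_force: 30.0
```

```bash
python3 - <<'E'
from h import *
import pickle
s,c2=snap('wrist','w5.png'); go(s,[.585,.139,.149],181.7)
pickle.dump((s,c2),open('w5.pkl','wb'))
M=cfw(s,c2)
cv2.imwrite('pics/c5.png',cv2.resize(c2['frame'][:340,150:500,::-1],None,fx=1.6,fy=1.6))
g=np.array(s['tcp_pos'])+[0,0,-.004]
pts=np.array([[-8,50,100],[-4,0,55],[-8,50,0],[-100,28,8],[-100,-28,8]])/1e3
for a in range(80,96,5):
    t=np.radians(a)
    xb=np.array([np.sin(t),0,-np.cos(t)]);zb=np.array([np.cos(t),0,np.sin(t)]);yb=np.array([0,1,0])
    P=g+(pts-[-.004,0,.145])@np.array([xb,yb,zb])
    print(a,'wrist',((proj(M,c2,P)-[150,0])*1.6).round().astype(int).tolist())
E
```

```text
t 8.45 tcp [0.5657 0.1385 0.151 ] yaw -178.33 F [ 0.4 -0.6  4. ] w 0.0495
shift [-19.3  -0.1   2.1] turn -0.0
80 wrist [[430, 410], [274, 357], [384, 302], [355, 82], [209, 77]]
85 wrist [[429, 421], [274, 376], [381, 327], [350, 114], [211, 110]]
90 wrist [[427, 431], [273, 395], [379, 353], [346, 145], [213, 141]]
95 wrist [[426, 442], [272, 414], [377, 379], [343, 176], [215, 172]]
```

View pics/c5.png

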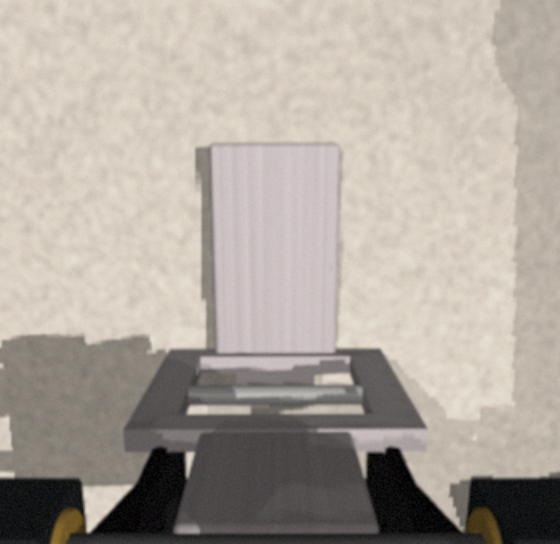

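The bracket is upright: tray end at rows 141–145 and catch bar at row 395 match 90°. I'll let go, rise and turn a quarter.

Request:
jog_arm(commands="100 0 0 -1 0;100 0 0 -1 0;100 0 0 -1 0;100 0 0 -1 0;100 0 0 -1 0")

```text
time_s: 9.0
tcp_pos: [0.5649, 0.1385, 0.1501]
tool_rot: [-0.0, -0.015, 1.0, -0.0]
ft_force: [-0.2, 0.4, 0.6]
grip_width: 0.0814
gripper_force: 0.0
```

Request:
jog_arm(commands="100 0 0 -5 0;100 0 0 -25 0;100 0 0 -50 0;100 0 0 -70 0;100 0 0 -75 0")

```text
time_s: 9.5
tcp_pos: [0.5666, 0.1387, 0.2286]
tool_rot: [0.002, -0.015, 1.0, 0.001]
ft_force: [0.6, -0.5, -0.1]
grip_width: 0.0871
gripper_force: 0.0
```

Request:
jog_arm(commands="100 0 0 0 0.14;100 0 0 0 0.28;100 0 0 0 0.42;100 0 0 0 0.56;100 0 0 0 0.7")

```text
time_s: 10.0
tcp_pos: [0.5648, 0.1383, 0.2247]
tool_rot: [-0.0, 0.332, 0.943, -0.0]
ft_force: [-0.3, -0.1, 0.2]
grip_width: 0.0871
gripper_force: 0.0
```

Request:
jog_arm(commands="100 0 0 0 0.14;100 0 0 0 0.28;100 0 0 0 0.42;100 0 0 0 0.56;100 0 0 0 0.7")

```text
time_s: 10.5
tcp_pos: [0.5648, 0.1383, 0.2247]
tool_rot: [-0.0, 0.635, 0.772, -0.001]
ft_force: [-0.3, -0.0, 0.4]
grip_width: 0.0872
gripper_force: 0.0
```

Request:
jog_arm(commands="100 0 0 0 0.14;100 0 0 0 0.171;100 0 0 0 0.171;100 0 0 0 0.171;100 0 0 0 0.171")

```text
time_s: 11.0
tcp_pos: [0.565, 0.1384, 0.2253]
tool_rot: [-0.0, 0.697, 0.718, -0.0]
ft_force: [0.7, -1.0, -0.2]
grip_width: 0.0869
gripper_force: 0.0
```

```bash
python3 - <<'E'
from h import *
import pickle
s,c=snap('scene','s6.png'); s2,c2=snap('wrist','w6.png'); go(s2,[.565,.1385,.146],91.7)
pickle.dump((s2,c2,c),open('w6.pkl','wb'))
a=cv2.resize(c['frame'][160:310,190:410,::-1],(440,300),interpolation=cv2.INTER_CUBIC)
cv2.imwrite('pics/c6.png',np.hstack([cv2.resize(c['frame'][175:300,200:300,::-1],(360,450),interpolation=cv2.INTER_CUBIC),cv2.resize(c['frame'][175:300,315:395,::-1],(288,450),interpolation=cv2.INTER_CUBIC)]))
cv2.imwrite('pics/c6.png',np.hstack([cv2.resize(c2['frame'][:,:,::-1],(440,330)),cv2.resize(c['frame'][180:290,300:420,::-1],(360,330),interpolation=cv2.INTER_CUBIC)]))
E
```

```text
t 11.05 tcp [0.5651 0.1384 0.2253] yaw 91.69 F [-0.8 -0.5  0.3] w 0.087
shift [ 0.1 -0.1 79.3] turn -0.0
```

View pics/c6.png

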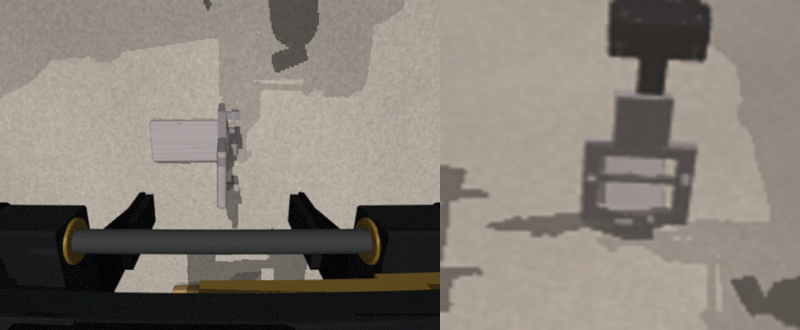

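It stands by itself on its tray, the frame at column 222, midway between the fingers (wrist view). Now I'll take it by the tab's thickness.

Request:
jog_arm(commands="100 0 0 25 0;100 0 0 50 0;100 0 0 70 0;100 0 0 78 0;100 0 0 79 0")

```text
time_s: 11.6
tcp_pos: [0.5646, 0.1382, 0.1456]
tool_rot: [-0.0, 0.697, 0.717, -0.001]
ft_force: [0.3, 0.1, -0.6]
grip_width: 0.0872
gripper_force: 0.0
```

Request:
jog_arm(commands="0 0 0 0 0;0 0 0 0 0;0 0 0 0 0;0 0 0 0 0;0 0 0 0 0")

```text
time_s: 12.1
tcp_pos: [0.5654, 0.1385, 0.147]
tool_rot: [0.0, 0.697, 0.717, 0.0]
ft_force: [-0.3, 0.1, -0.2]
grip_width: 0.0549
gripper_force: 0.0
```

Request:
jog_arm(commands="0 0 0 0 0;0 0 0 0 0;0 0 0 0 0;0 0 0 0 0;0 0 0 0 0")

```text
time_s: 12.6
tcp_pos: [0.5652, 0.1384, 0.1465]
tool_rot: [-0.0, 0.697, 0.717, 0.0]
ft_force: [0.0, -1.2, 0.7]
grip_width: 0.0148
gripper_force: 0.0
```

Request:
jog_arm(commands="0 0 0 0 0;0 0 0 0 0;0 0 0 0 0;0 0 0 0 0;0 0 0 0 0")

```text
time_s: 13.1
tcp_pos: [0.5652, 0.1384, 0.1465]
tool_rot: [0.0, 0.697, 0.717, 0.0]
ft_force: [-0.3, -0.4, -0.6]
grip_width: 0.008
gripper_force: 30.0
```

Gripped (8 mm, 30 N). I'll lift it and carry it in front of the stand.

Request:
jog_arm(commands="0 0 0 -15 0;0 0 0 -40 0;0 0 0 -65 0;0 0 0 -85 0;0 0 0 -100 0")

```text
time_s: 13.6
tcp_pos: [0.5654, 0.1384, 0.2487]
tool_rot: [0.0, 0.697, 0.717, 0.001]
ft_force: [-0.4, -0.1, -3.3]
grip_width: 0.0078
gripper_force: 30.0
```

Request:
jog_arm(commands="0 -15 -4 0 0;0 -45 -11 0 0;0 -80 -20 0 0;0 -115 -28 0 0;0 -145 -35 0 0")

```text
time_s: 14.1
tcp_pos: [0.5325, -0.0112, 0.2453]
tool_rot: [-0.001, 0.698, 0.717, -0.001]
ft_force: [0.3, -0.3, -2.8]
grip_width: 0.0076
gripper_force: 30.0
```

Request:
jog_arm(commands="0 -35 -9 0 0;0 -70 -17 0 0;0 -105 -26 0 0;0 -135 -33 0 0;0 -150 -37 0 0")

```text
time_s: 14.6
tcp_pos: [0.4989, -0.1634, 0.2455]
tool_rot: [-0.0, 0.699, 0.715, -0.001]
ft_force: [0.1, 0.1, -2.9]
grip_width: 0.0074
gripper_force: 30.0
```

Request:
jog_arm(commands="0 -15 -4 0 -0.02;0 -25 -6 0 -0.04;0 -31 -7 0 -0.047;0 -31 -7 0 -0.047;0 -31 -7 0 -0.047")

```text
time_s: 15.1
tcp_pos: [0.4953, -0.1893, 0.2461]
tool_rot: [-0.001, 0.68, 0.733, 0.0]
ft_force: [0.3, 0.3, -2.9]
grip_width: 0.008
gripper_force: 30.0
```

```bash
python3 - <<'E'
from h import *
import pickle
s,c=snap('wrist','w7.png'); go(s,[.496,-.189,.2465],94.4); pickle.dump((s,c),open('w7.pkl','wb'))
M=cfw(s,c); o=np.array([.56,-.184]);a=.0767;Rz=np.array([[np.cos(a),-np.sin(a)],[np.sin(a),np.cos(a)]])
L=lambda P:np.c_[(np.array(P)[:,:2]@Rz.T+o),np.array(P)[:,2]]
P=[[0,y,.142] for y in(-.057,-.027,.027,.057)]+[[-.06,.085,.015],[-.06,-.085,.015],[.07,.085,.015]]
print(proj(M,c,L(P)).round().astype(int).tolist())
t=np.array(c['T_tool_cam']);print(t.round(3).tolist())
E
```

```text
t 15.1 tcp [ 0.4953 -0.1893  0.2461] yaw 94.35 F [ 0.3  0.3 -2.9] w 0.008
shift [ 0.3  0.7 -0.4] turn -0.001
[[415, 321], [418, 282], [424, 203], [427, 155], [328, 110], [327, 285], [471, 111]]
[[0.0, -0.957, -0.289, 0.08], [1.0, 0.0, -0.001, 0.0], [0.001, -0.289, 0.957, -0.145], [0.0, 0.0, 0.0, 1.0]]
```

```bash
python3 - <<'E'
import cv2
i=cv2.imread('pics/w7.png');cv2.imwrite('pics/c7.png',cv2.resize(i[100:325,270:570],(800,600),interpolation=cv2.INTER_CUBIC))
E
```

```text
(no output)
```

View pics/c7.png

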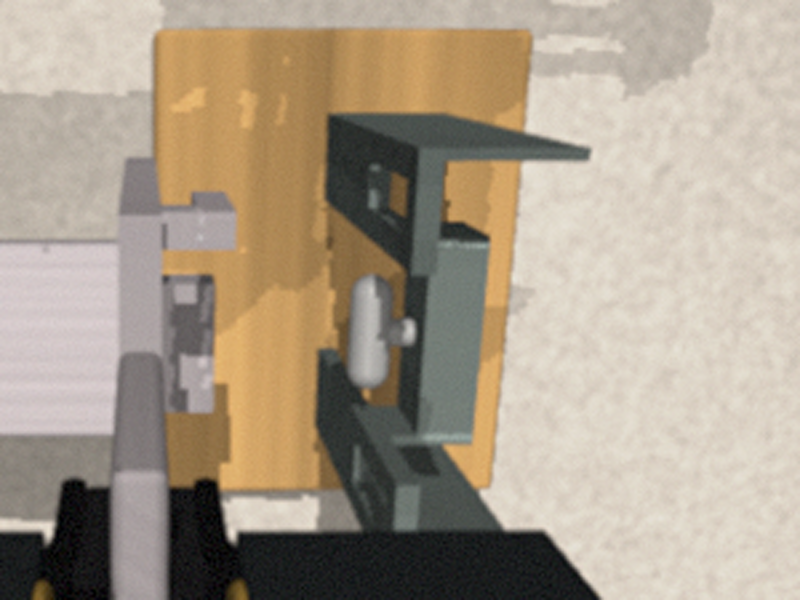

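The close-up shows the +y upright's front top edge at (418,148)–(412,275) and the −y inner corner at (395,487), all within a pixel of prediction. The claw's top corners are at (235,208) and (235,249), and the bar end is at (120,213)–(163,213). I'll check the bracket in the same image.

```bash
python3 - <<'E'
from h import *
import pickle
from scipy.optimize import least_squares
s,c=pickle.load(open('w7.pkl','rb'));M=cfw(s,c)
def T(p,P):
    a=p[2];P=np.array(P); return np.c_[p[0]+P[:,0]*np.cos(a)-P[:,1]*np.sin(a),p[1]+P[:,0]*np.sin(a)+P[:,1]*np.cos(a),P[:,2]]
U=lambda l:np.array(l)/2.6667+[270,100]
h=s['tcp_pos'][2]-.1465; a=np.radians(4.35); p=np.r_[np.array(s['tcp_pos'])[:2]+.004*np.array([np.cos(a),np.sin(a)]),a]
B=np.array([[16,46,70],[16,38,70],[-8,50,100],[0,50,100]])/1e3+[0,0,h]; ub=U([[235,208],[235,249],[120,213],[163,213]])
S=[[0,.057,.142],[0,.027,.142],[0,-.027,.142],[-.06,.085,.015],[.07,.085,.015]];us=U([[418,148],[412,275],[395,487],[155,30],[531,30]])
print((proj(M,c,T(p,B))-ub).round(1).tolist())
for P,u,p0 in((B,ub,p),(S,us,[.56,-.184,.0767])):
    r=least_squares(lambda q:(proj(M,c,T(q,P))-u).ravel(),p0);print(np.round(p0,4),np.round(r.x,4),np.abs(r.fun).max().round(2))
E
```

```text
[[-0.3, 2.3], [-0.7, 1.2], [-1.8, 1.7], [-1.3, 1.7]]
[ 0.4993 -0.189   0.0759] [ 0.4997 -0.1881  0.0753] 0.71
[ 0.56   -0.184   0.0767] [ 0.56   -0.1845  0.0819] 1.77
```

Everything agrees to about 1 mm. I'll come down to slot height, then go forward with care.

Request:
jog_arm(commands="0 -1 0 12 -0.004;0 -1 0 25 -0.004;0 -1 0 36 -0.004;0 -1 0 42 -0.004;0 -1 0 42 -0.004")

```text
time_s: 15.65
tcp_pos: [0.4949, -0.1904, 0.203]
tool_rot: [-0.001, 0.678, 0.735, -0.001]
ft_force: [-0.6, -0.9, -2.9]
grip_width: 0.0079
gripper_force: 30.0
```

Request:
jog_arm(commands="0 0 12 0 0;0 0 24 0 0;0 0 36 0 0;0 0 44 0 0;0 0 47 0 0")

```text
time_s: 16.15
tcp_pos: [0.544, -0.1866, 0.2044]
tool_rot: [0.0, 0.678, 0.735, -0.0]
ft_force: [0.1, 0.1, -3.8]
grip_width: 0.0077
gripper_force: 30.0
```

```bash
python3 - <<'E'
from h import *
s=env.state(); a=.078;u=np.array([np.cos(a),np.sin(a)])
go(s,np.r_[np.array([.56,-.1852])-.004*u,.2035],94.5)
E
```

```text
t 16.15 tcp [ 0.544  -0.1866  0.2044] yaw 94.64 F [ 0.1  0.1 -3.8] w 0.0077
shift [ 0.1 12.1  0.9] turn 0.002
```

Request:
jog_arm(commands="0 0 4 0 0;0 0 8 0 0;0 0 11 0 0;0 0 12 0 0;0 0 13 0 0")

```text
time_s: 16.65
tcp_pos: [0.5555, -0.186, 0.2046]
tool_rot: [-0.0, 0.678, 0.735, 0.0]
ft_force: [-0.8, -0.4, -3.5]
grip_width: 0.0076
gripper_force: 30.0
```

Request:
jog_arm(commands="0 0 0.5 0 0;0 0 1 0 0;0 0 1.5 0 0;0 0 2 0 0;0 0 2 0 0")

```text
time_s: 17.15
tcp_pos: [0.5565, -0.186, 0.2044]
tool_rot: [-0.001, 0.678, 0.735, -0.001]
ft_force: [-4.4, 0.1, -0.5]
grip_width: 0.0079
gripper_force: 30.0
```

Back face meets the uprights (−4 N). Press down.

Request:
jog_arm(commands="0 0 0 3 0;0 0 0 6 0;0 0 0 9 0;0 0 0 12 0;0 0 0 14 0")

```text
time_s: 17.65
tcp_pos: [0.5567, -0.1866, 0.1919]
tool_rot: [-0.0, 0.679, 0.735, -0.001]
ft_force: [-7.5, 0.4, 9.7]
grip_width: 0.0078
gripper_force: 30.4
```

Request:
jog_arm(commands="0 0 0 2 0;0 0 0 4 0;0 0 0 6 0;0 0 0 8 0;0 0 0 10 0")

```text
time_s: 18.15
tcp_pos: [0.5554, -0.1866, 0.1797]
tool_rot: [-0.002, 0.679, 0.734, -0.002]
ft_force: [-6.4, -0.5, -4.5]
grip_width: 0.0078
gripper_force: 30.1
```

Past the catch. Now on to the hard stop.

Request:
jog_arm(commands="0 0 0 1 0;0 0 0 2 0;0 0 0 3 0;0 0 0 4 0;0 0 0 5 0")

```text
time_s: 18.65
tcp_pos: [0.5565, -0.1861, 0.1766]
tool_rot: [-0.001, 0.678, 0.735, -0.001]
ft_force: [-10.1, 0.8, 8.2]
grip_width: 0.0076
gripper_force: 30.0
```

Request:
jog_arm(commands="0 0 -0.5 1 0;0 0 -1 2 0;0 0 -1 3 0;0 0 -1 3 0;0 0 -1 3 0")

```text
time_s: 19.15
tcp_pos: [0.5564, -0.1861, 0.1764]
tool_rot: [-0.0, 0.678, 0.735, 0.001]
ft_force: [-11.8, 2.3, 16.8]
grip_width: 0.0077
gripper_force: 30.1
```

Hard stop at 30 mm is confirmed. I'll unload, open and rise.

Request:
jog_arm(commands="0 0 -1 -3 0;0 0 -1 -5 0;100 0 -1 -5 0;100 0 -1 -5 0;100 0 -1 -5 0")

```text
time_s: 19.65
tcp_pos: [0.5572, -0.1859, 0.1787]
tool_rot: [0.001, 0.678, 0.735, 0.001]
ft_force: [0.5, 0.7, 0.5]
grip_width: 0.0244
gripper_force: 0.0
```

Request:
jog_arm(commands="100 0 0 0 0;100 0 0 0 0;100 0 0 0 0;100 0 0 -10 0;100 0 0 -30 0")

```text
time_s: 20.15
tcp_pos: [0.5547, -0.1856, 0.2069]
tool_rot: [-0.001, 0.678, 0.735, -0.001]
ft_force: [-0.1, 0.4, 0.5]
grip_width: 0.0639
gripper_force: 0.0
```

Request:
jog_arm(commands="100 0 0 -30 0;100 0 0 -60 0;100 0 0 -80 0;100 0 0 -80 0;100 0 0 -80 0")

```text
time_s: 20.65
tcp_pos: [0.5556, -0.186, 0.2879]
tool_rot: [0.0, 0.678, 0.735, 0.0]
ft_force: [-0.4, -0.8, -0.6]
grip_width: 0.0867
gripper_force: 0.0
```

```bash
python3 - <<'E'
from h import *
s,c=snap('scene','s8.png');s,c2=snap('wrist','w8.png');go(s,s['tcp_pos'],94.6)
# numeric check: reproject home bracket edges onto gradient, compare heights
def score(cam,h,dx=0):
    M=cfw(s,cam);a=.078;R2=np.array([[np.cos(a),-np.sin(a)],[np.sin(a),np.cos(a)]])
    g=cv2.cvtColor(cam['frame'],cv2.COLOR_RGB2GRAY).astype(float);g=cv2.magnitude(cv2.Sobel(g,6,1,0),cv2.Sobel(g,6,0,1))
    n=np.linspace(-1,1,60)[:,None]
    E=[np.c_[-.004+0*n,.025*n,.16+0*n],np.c_[0*n-.1,.028*n,.008+0*n],np.c_[0*n-.008,.05*n,.1+0*n],np.c_[0*n,.05*n,.1+0*n]]
    t=0
    for P in E:
        W=np.c_[(P[:,:2]+[dx,0])@R2.T+[.56,-.185],P[:,2]+h]; uv=proj(M,cam,W)
        v=cv2.remap(g.astype(np.float32),uv[:,0].astype(np.float32).reshape(-1,1),uv[:,1].astype(np.float32).reshape(-1,1),1); t+=v.mean()
    return t
for h in(.02,.026,.03,.034,.038,.046,.058): print(h,round(score(c,h)),round(score(c2,h)))
E
```

```text
t 20.7 tcp [ 0.5552 -0.1858  0.2869] yaw 94.58 F [ 0.   0.5 -0.4] w 0.0868
shift [0. 0. 0.] turn -0.0
0.02 297 327
0.026 303 319
0.03 337 344
0.034 320 307
0.038 373 276
0.046 260 255
0.058 132 241
```

It hangs by itself. The unload may have lifted it by a millimetre or two, so I'll press on the tab's top edge with shut fingertips to make sure it is home.

Request:
jog_arm(commands="0 0 0 0 0;0 0 0 0 0;0 0 0 0 0;0 0 0 0 0;0 0 0 0 0")

```text
time_s: 21.25
tcp_pos: [0.5555, -0.186, 0.2875]
tool_rot: [-0.0, 0.678, 0.735, -0.0]
ft_force: [0.6, 0.5, 0.9]
grip_width: 0.0544
gripper_force: 0.0
```

Request:
jog_arm(commands="0 0 0 0 0;0 0 0 0 0;0 0 0 0 0;0 0 0 0 0;0 0 0 0 0")

```text
time_s: 21.75
tcp_pos: [0.5556, -0.186, 0.2876]
tool_rot: [0.0, 0.678, 0.735, 0.0]
ft_force: [0.4, -0.1, 0.8]
grip_width: 0.0151
gripper_force: 0.0
```

Request:
jog_arm(commands="0 0 0.5 20 0;0 0 0.5 40 0;0 0 0.5 60 0;0 0 0.5 70 0;0 0 0.5 74 0")

```text
time_s: 22.25
tcp_pos: [0.5556, -0.1857, 0.2126]
tool_rot: [-0.001, 0.678, 0.735, -0.0]
ft_force: [-0.1, -0.2, 0.0]
grip_width: 0.0005
gripper_force: 0.0
```

Request:
jog_arm(commands="0 0 0 1 0;0 0 0 2 0;0 0 0 3 0;0 0 0 4 0;0 0 0 5 0")

```text
time_s: 22.75
tcp_pos: [0.5562, -0.186, 0.2089]
tool_rot: [0.0, 0.678, 0.735, 0.0]
ft_force: [-0.6, -0.5, -0.3]
grip_width: 0.0003
gripper_force: 0.0
```

Request:
jog_arm(commands="0 0 0 1 0;0 0 0 1.5 0;0 0 0 2 0;0 0 0 2.5 0;0 0 0 3 0")

```text
time_s: 23.25
tcp_pos: [0.5569, -0.1859, 0.2073]
tool_rot: [0.001, 0.678, 0.735, 0.001]
ft_force: [-1.3, 0.5, 9.9]
grip_width: 0.0005
gripper_force: 4.9
```

Request:
jog_arm(commands="0 0 0 0.5 0;0 0 0 1 0;0 0 0 1.5 0;0 0 0 1.5 0;0 0 0 1.5 0")

```text
time_s: 23.75
tcp_pos: [0.5577, -0.1859, 0.2074]
tool_rot: [0.002, 0.678, 0.735, 0.002]
ft_force: [-1.4, 0.5, 13.8]
grip_width: 0.0003
gripper_force: 6.7
```

The tab top sits at 190 mm under a hard 14 N, so the bracket is fully home. I'll rise and hand in.

Request:
jog_arm(commands="0 0 0 -5 0;0 0 0 -20 0;0 0 0 -50 0;0 0 0 -80 0;0 0 0 -100 0")

```text
time_s: 24.25
tcp_pos: [0.5565, -0.1863, 0.3068]
tool_rot: [0.001, 0.678, 0.735, 0.001]
ft_force: [-0.1, 0.0, 0.7]
grip_width: 0.0006
gripper_force: 0.0
```

Request:
jog_arm(commands="0 0 0 0 0;0 0 0 0 0;0 0 0 0 0;0 0 0 0 0;0 0 0 0 0")

```text
time_s: 24.75
tcp_pos: [0.5557, -0.1858, 0.303]
tool_rot: [-0.001, 0.678, 0.735, -0.0]
ft_force: [-0.4, -0.2, -1.4]
grip_width: 0.0006
gripper_force: 0.0
```

```bash
python3 -c "
from rig import env
print(env.state()['tcp_pos'],env.hand_in())"
```

```text
the job is handed in; nothing more can be done
[ 0.55566436 -0.18575314  0.30303945] None
```

I stood the perch on its tray and let go, then took it by its tab, hooked both claws and pressed it past the catch to the hard stop at 30 mm. It was left hanging with the arm clear and handed in at about 25 s. The hard stop and its height came from touch; I did not see the catch over the bar in a picture.

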